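Couple an air cylinder's clevis to the clamp lever with its clevis pin

TASK

Couple the air cylinder to the clamp lever: take the orange-handled clevis pin out of its grey rest, start it in the hole in the clevis's upper cheek and, feeling with the pin for the lever's hole hidden between the cheeks, draw the clevis along until the holes line up, then push the pin gently through lever and lower cheek until its collar sits fully home on the clevis, and let go. Never force the pin: keep every push on the clamping unit well under 40 N, and leave the hex key, the T-slot block and the stubby screwdriver where they lie.

Things in the scene. Friction and masses are not known exactly. Their poses are not given: they have to be found in the camera images.
- pin_grip (a point): Centre of the clevis pin's orange handle, half-way up. The handle is a block 16 mm thick along its x, 28 mm wide along y, 44 mm tall along z; grip it across the 16 mm. z points up. Below it: a steel collar, 22 mm across, 5 mm thick, its underside 27 mm below this point; then the shank, its nose 69 mm below this point. Starts upright in the rest, the collar on the rest's top.
- pin: The clevis pin, loose, about 80 g. Origin: centre of the nose, the lower end of the shank; z up the shank towards the handle. Shank round, steel, 10 mm in diameter, 42 mm long from nose to collar; the nose has only a small bevel (about 1 mm; 8.4 mm across at the end).
- pin_rest: Grey plastic block fixed to the worktop, 64 x 64 mm, 46 mm tall, on a 76 mm black foot, with one 12 mm upright through-hole in the middle in which the pin stands. Origin on the worktop under the hole; z up. Lift the pin by 42 mm or more to clear it.
- clevis_hole (a point): Centre of the mouth of the hole in the clevis's upper cheek, on its top face, 62 mm above the worktop. z up; y: the way the rod comes out. The clevis (aluminium fork on the rod) slides only along its y (drag about 2.5 N, 42 mm stroke, stays where left). Cheeks 32 mm wide, 10 mm thick, 14 mm apart. Upper hole 11.5 mm with 1.5 mm bevel, lower 12.5 mm, in line.
- lug_exit (a point): Where the lever's fixed steel lug (10 mm thick) leaves its housing, in mid-thickness, 45 mm above the worktop; it runs from here along -y between the cheeks, its top face 12 mm below the clevis_hole point. Its one 11.5 mm hole lies in line (along y) with clevis_hole, at the start 4 to 32 mm farther along +y: just where varies, cannot be seen and must be felt.
- clamp_unit: Clamping unit fixed to the worktop: dark bed 80 mm wide (x), 316 mm long (y), 8 mm thick; air cylinder at its -y end, grey lever housing (60 mm tall) at its +y end, clevis and lug between. Highest point 63 mm. Origin on the worktop under the bed's middle; y: the way the rod comes out. A pin in the clevis stops on the lug until the holes agree within about 1.5 mm; it can pull the clevis along.
- hex_key_0_mid (a point): Middle of a black hex key, 31 x 87 x 6 mm, lying loose in front of the clamping unit (robot's side). Bystander.
- t_block_mid (a point): Middle of a dark yellow T-slot block, 40 x 44 x 24 mm, standing loose behind the clamping unit. Bystander.
- stubby_driver_mid (a point): Middle of a black and yellow stubby screwdriver, 35 x 85 x 33 mm, lying loose to the right of the pin rest. Bystander.

How it is judged:
On the way, in this order (a step that is already met when the one before it is completed fails the run):
1. the pin has been lifted clear of its rest (z of pin_grip in the frame of pin_rest above 0.118 m), for 0.1 s.
2. the pin's nose stands in the hole of the upper cheek (horizontal distance between pin_grip and clevis_hole below 0.005 m and z of pin_grip in the frame of clevis_hole below 0.063 m), for 0.1 s.
At the end, for the whole second after the job is handed in: The pin stands upright (within 0.08 rad) in the clevis, through both cheeks and the lug, handle centre within 5 mm (level) of the hole's axis, collar within 2.5 mm of the cheek's top face (handle centre under 29.5 mm above it); clevis moved along; pin released, at rest (horizontal distance between pin_grip and clevis_hole below 0.005 m and z of pin_grip in the frame of clevis_hole below 0.0295 m and angle between pin_grip's own z axis and vertical below 0.08 rad and distance of clevis_hole from where it was at the start of the episode above 0.001 m and linear speed of pin below 0.02 m/s); the robot touches nothing.
It fails at once if the pin was forced: it pressed on the clamping unit, clevis or lug with more than 40 N (contact force between pin and clamp_unit above 40 N).
It fails at once if the gripper or arm pressed on the clamping unit with more than 40 N (contact force between the arm and clamp_unit above 40 N).
It fails at once if a bystander was moved by more than 15 mm (distance of any of hex_key_0_mid, t_block_mid, stubby_driver_mid from where it was at the start of the episode above 0.015 m).
It also fails if it takes over 72 s, if anything falls off the work surface, if the arm or the gripper's body presses on something with over 40 N, if the wrist force passes 120 N, or if a joint passes its speed limit or range.

ROBOT

A 6-joint arm with a two-finger parallel gripper is mounted at the origin on a cart in front of the work surface, level with it; the furniture and walls round the work are solid. World frame = base frame: x ahead of the robot, y to its left, z up, the work surface at z = 0. Lengths are in m, angles in rad, forces in N, time in s.
With the tool pointing down it reaches from about 0.375 to 0.9 m from the base axis. Payload 3.1 kg.
Tool frame: the origin (TCP) lies on the centre line of the jaws, within the pads' length; the fingertips stand 19 mm ahead of it and the grasp point (between the pads) is the TCP; x points along the fingers, z is the direction in which the jaws open and shut, and the axes are right-handed (so a half turn about x gives the same grasp; the last joint's range is limited). The gripper opens to 85 mm and grips with 20 to 120 N. Pads are 22 mm wide; open, the fingers measure 114 mm over their backs; the gripper's body (76 mm by 85 mm) begins 54 mm behind the grasp point. The pads swing forward as they close: fully open they stand 13 mm farther back than shut.
Start: joints at [-1.516, 0.527, 1.433, -0, 1.181, -0.178], TCP at [0.144, -0.608, 0.25] pointing down, gripper open.
Joint ranges: [-3.08, 3.08], [-0.75, 2.2], [0.22, 2.44], [-1.43, 4.57], [0, 2.65], [-2.85, 2.85]. Speed limits (rad/s): [2.79, 2.79, 3.14, 3.14, 3.14, 3.14].

INTERFACE

Orientations are given as a unit quaternion [w, x, y, z].
In Python, from workcell import * gives the robot as it stands. The module is installed in compiled form; this text tells all that it offers.
- The arm moves only by the shell command python3 -m inch 'ROWS'. ROWS is JSON, a list of rows, each an object of numbers: "tx", "ty", "tz": the shift along the world's x, y, z in mm; "wx", "wy", "wz": the turn, a rotation vector about the world's x, y, z in units of 6 degrees (1.0 is 6 degrees); "fingers": the opening, from 0 (shut) to 1 (fully open). A call has 1 to 20 rows; each row shifts and turns the commanded pose from where the row before left it; what a row does not reach is not made up. A row lasts 1/12 s, in which the tool goes at most 41.7 mm and 7.16 degrees, less where a joint would pass 70% of its speed; a pose out of reach is approached as far as the arm can. A call is refused whole if a number of a shift passes 41.7 or a number of a turn 1, either way. A call with a gripper value outside its range is refused whole. The fingers move at their own pace and stop on an object; the grip force is fixed at half the most. Time passes only in rows, so rows that do not move let the fingers close. It gives the time, the measured TCP pose, the force and the opening at its end, in the units of the state.
- get_obs(): the state, without advancing time (a new reading comes with each control period).
- grab_frame(name): name is "side" or "top" or "wrist"; returns a dict with "color" (384x512x3 uint8, red, green, blue), "fovy" (degrees; the focal length in pixels is half the picture's height over the tangent of half this angle, whatever the lens; pixels are square), "cx", "cy" (the principal point, pixels), "extrinsics" (4x4, takes a point from camera to world coordinates). Camera axes: x right, y down, z forward; pixel columns grow to the right and rows downward; lengths in m; the calibration is good to about 2 mm. A picture is of the moment at which its call begins. There is no depth.
- job_done(): hands the job in, once; it reports no verdict.
Trained networks look in a picture, given as the dict that the camera call returned (one of the last four; its "shot" number tells which), for a name from the list of things; names that differ only in an ending like _2 or _b are one class to them, and where a whole thing is asked for, a point or a joint stands for the part that bears it (a point fixed in the world has none). Each returns a list of dicts, best first, with "confidence" (0 to 1); they miss things now and then, are a little off and sometimes report something else, mostly with a low value. They report only what shows in the picture. A call takes as long as a camera call.
- find_in(picture, target): "location" ([column, row] in pixels, amid what is visible of it).
- trace(picture, target): "mask" (384x512 bool, what is visible of it) and "location" ([column, row] in pixels, amid what is visible of it).
The state is a dict: "time": time; "joints": joint angles; "joint_vel": joint speeds; "joint_efforts": joint torques, N m; "position": TCP position; "tcp_rot": TCP orientation; "wrist_force": force on the tool from outside, world axes, zero at the start; "wrist_torque": the same for the moment, N m; "opening": finger opening in m.
Only numpy, scipy, OpenCV 4.12 (cv2) and the standard library are available. Lean on these libraries where they do the work, as an engineer would, in place of code of your own. Each camera call takes 0.05 s, during which the arm holds its last target.

## Working session

There is one attempt and no reset: what is moved stays moved. The work goes in short steps, Python scripts to look and compute and a shell command to move; the robot and the scene stay as the last step left them, time stands still between calls to the robot, and variables do not carry over. Pictures are saved under pics/ and viewed, and the job is handed in when it is done.

```bash
mkdir -p pics
cat > h.py <<'E'
from workcell import *
import numpy as np, cv2
def K(p):
    h=p["color"].shape[0]; f=h/2/np.tan(np.radians(p["fovy"])/2); return f,p["cx"],p["cy"]
def ray(p,uv):
    f,cx,cy=K(p); T=np.array(p["extrinsics"]); d=T[:3,:3]@np.array([(uv[0]-cx)/f,(uv[1]-cy)/f,1]); return T[:3,3],d/np.linalg.norm(d)
def atz(p,uv,z):
    o,d=ray(p,uv); return o+d*(z-o[2])/d[2]
def tri(rays):
    A=np.zeros((3,3));b=np.zeros(3)
    for o,d in rays:
        M=np.eye(3)-np.outer(d,d);A+=M;b+=M@o
    x=np.linalg.solve(A,b); return x,[np.linalg.norm(np.cross(x-o,d)) for o,d in rays]
def proj(p,X):
    f,cx,cy=K(p);T=np.array(p["extrinsics"]);c=T[:3,:3].T@(np.array(X)-T[:3,3]);return np.array([cx+f*c[0]/c[2],cy+f*c[1]/c[2]])
def save(p,n,sc=1.5,crop=None):
    im=p["color"][:,:,::-1]
    if crop: im=im[crop[1]:crop[3],crop[0]:crop[2]]
    cv2.imwrite("pics/"+n,cv2.resize(im,None,fx=sc,fy=sc,interpolation=cv2.INTER_CUBIC))
E
python3 - <<'E'
from h import *
o=get_obs(); print({k:np.round(v,3) for k,v in o.items()})
for c in ["side","top","wrist"]:
    p=grab_frame(c); save(p,c+"0.png"); print(c,K(p),np.round(p["extrinsics"],3).tolist())
    for t in ["pin_grip","pin_rest","clevis_hole","lug_exit","clamp_unit","hex_key_0_mid","t_block_mid","stubby_driver_mid"]:
        r=find_in(p,t)
        print(t,[(np.round(x["location"],1).tolist(),round(x["confidence"],2)) for x in r[:2]], [np.round(atz(p,x["location"],{"pin_grip":.073,"pin_rest":.046,"clevis_hole":.062,"lug_exit":.045}.get(t,0.01)),3).tolist() for x in r[:1]])
E
```

```text
{'time': np.float64(0.0), 'joints': array([-1.516,  0.528,  1.434, -0.   ,  1.181, -0.179]), 'joint_vel': array([ 0.001, -0.   , -0.   ,  0.   , -0.001,  0.001]), 'joint_efforts': array([ 1.0000e-03, -4.4234e+01, -1.7802e+01, -0.0000e+00,  8.0000e-03,
       -0.0000e+00]), 'position': array([ 0.144, -0.607,  0.249]), 'tcp_rot': array([ 0.554,  0.439,  0.555, -0.438]), 'wrist_force': array([-0.004,  0.446, -0.258]), 'wrist_torque': array([-0.009, -0.003,  0.065]), 'opening': np.float64(0.085)}
side (np.float64(367.122986132547), 255.7274347597029, 194.17319249663421) [[-0.998, -0.0, -0.056, 0.589], [0.053, 0.314, -0.948, 0.756], [0.018, -0.949, -0.313, 0.372], [0.0, 0.0, 0.0, 1.0]]
pin_grip [([274.9, 272.6], 0.72)] [[0.526, 0.246, 0.073]]
pin_rest [([266.5, 202.4], 0.78)] [[0.506, -0.161, 0.046]]
clevis_hole [([266.1, 248.8], 0.92)] [[0.532, 0.141, 0.062]]
lug_exit [([272.7, 271.1], 0.62)] [[0.524, 0.193, 0.045]]
clamp_unit [([272.2, 271.8], 0.73)] [[0.518, 0.135, 0.01]]
hex_key_0_mid [([316.3, 252.7], 0.4)] [[0.416, 0.058, 0.01]]
t_block_mid [([223.0, 272.7], 0.92)] [[0.612, 0.137, 0
[... 368 characters left out ...]
, 0.94)] [[0.512, 0.109, 0.062]]
lug_exit [([200.4, 208.7], 0.9)] [[0.508, 0.091, 0.045]]
clamp_unit [([196.1, 205.3], 0.69), ([184.7, 182.4], 0.69)] [[0.522, 0.11, 0.01]]
hex_key_0_mid [([305.4, 210.2], 0.55)] [[0.507, -0.245, 0.01]]
t_block_mid [([188.0, 182.1], 0.46)] [[0.598, 0.138, 0.01]]
stubby_driver_mid [([336.5, 229.9], 0.56)] [[0.443, -0.345, 0.01]]
wrist (np.float64(303.23318175475606), 257.24834668734377, 185.22305041984777) [[0.229, -0.94, -0.252, 0.208], [-0.973, -0.222, -0.059, -0.593], [-0.0, 0.259, -0.966, 0.375], [0.0, 0.0, 0.0, 1.0]]
pin_grip [] []
pin_rest [] []
clevis_hole [] []
lug_exit [] []
clamp_unit [] []
hex_key_0_mid [] []
t_block_mid [] []
stubby_driver_mid [] []
```

View pics/side0.png

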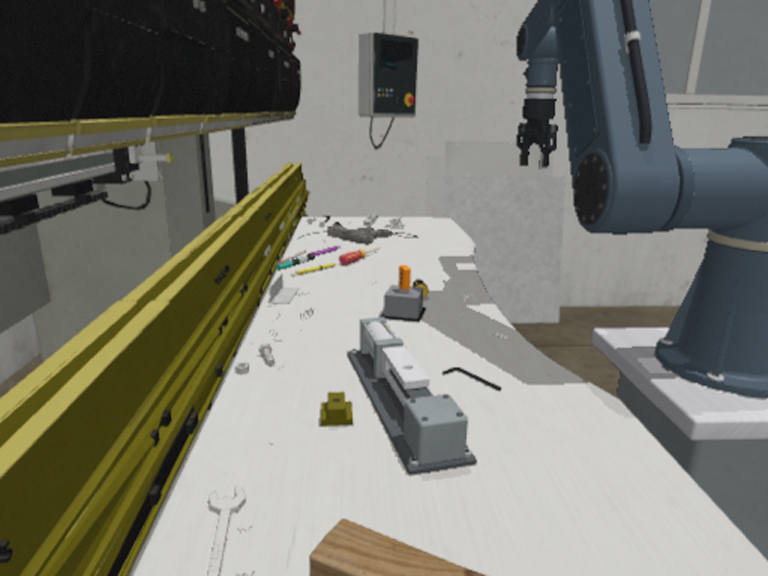

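View pics/top0.png

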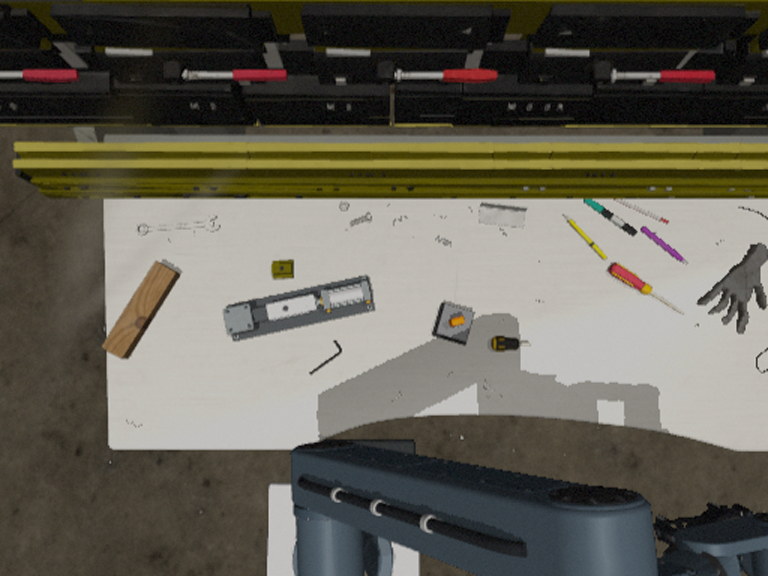

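View pics/wrist0.png

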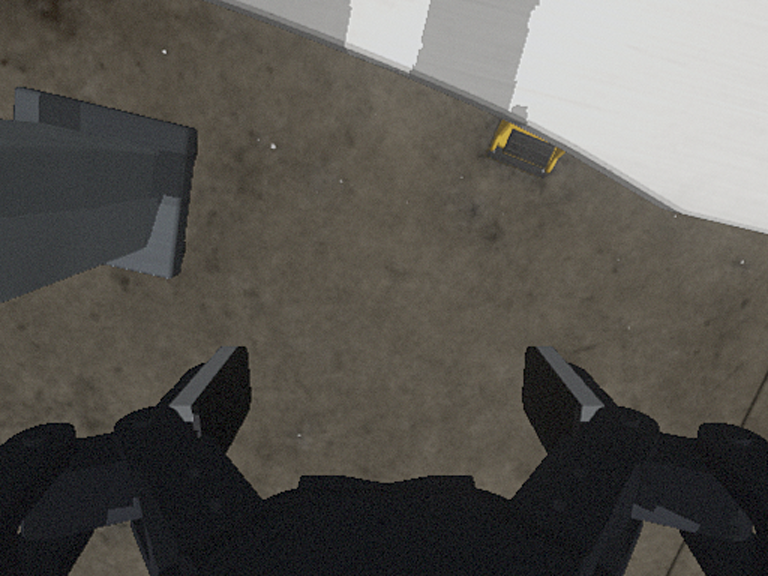

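```bash
python3 -m inch '[{"tx":27,"ty":30},{"tx":27,"ty":30},{"tx":27,"ty":30},{"tx":27,"ty":30},{"tx":27,"ty":30},{"tx":27,"ty":30},{"tx":27,"ty":30},{"tx":27,"ty":30},{"tx":27,"ty":30},{"tx":27,"ty":30},{"tx":27,"ty":30},{"tx":27,"ty":30},{}]'
cat > look.py <<'E'
from h import *
import sys
tag=sys.argv[1]; ts=sys.argv[2].split(","); cams=sys.argv[3].split(",")
for c in cams:
    p=grab_frame(c); save(p,c+tag+".png"); np.save(f"pics/{c}{tag}.npy",p,allow_pickle=True)
    for t in ts:
        r=find_in(p,t)
        print(c,t,[(np.round(x["location"],1).tolist(),round(x["confidence"],2)) for x in r[:2]], [np.round(atz(p,x["location"],{"pin_grip":.073,"pin_rest":.046,"clevis_hole":.062,"lug_exit":.045}.get(t,0.01)),3).tolist() for x in r[:1]])
E
python3 look.py 1 pin_grip,pin_rest wrist
```

```text
wrist pin_grip [] []
wrist pin_rest [] []invalid input at $[0]: expected keys tx, ty, tz, wx, wy, wz, fingers
```

```bash
python3 -m inch '[{"tx":27,"ty":30,"tz":0,"wx":0,"wy":0,"wz":0,"fingers":1},{"tx":27,"ty":30,"tz":0,"wx":0,"wy":0,"wz":0,"fingers":1},{"tx":27,"ty":30,"tz":0,"wx":0,"wy":0,"wz":0,"fingers":1},{"tx":27,"ty":30,"tz":0,"wx":0,"wy":0,"wz":0,"fingers":1},{"tx":27,"ty":30,"tz":0,"wx":0,"wy":0,"wz":0,"fingers":1},{"tx":27,"ty":30,"tz":0,"wx":0,"wy":0,"wz":0,"fingers":1},{"tx":27,"ty":30,"tz":0,"wx":0,"wy":0,"wz":0,"fingers":1},{"tx":27,"ty":30,"tz":0,"wx":0,"wy":0,"wz":0,"fingers":1},{"tx":27,"ty":30,"tz":0,"wx":0,"wy":0,"wz":0,"fingers":1},{"tx":27,"ty":30,"tz":0,"wx":0,"wy":0,"wz":0,"fingers":1},{"tx":27,"ty":30,"tz":0,"wx":0,"wy":0,"wz":0,"fingers":1},{"tx":27,"ty":30,"tz":0,"wx":0,"wy":0,"wz":0,"fingers":1},{"tx":0,"ty":0,"tz":0,"wx":0,"wy":0,"wz":0,"fingers":1}]'
python3 look.py 1 pin_grip,pin_rest wrist
```

```text
time: 2.58
position: [0.4719, -0.2427, 0.2506]
tcp_rot: [0.556, 0.438, 0.556, -0.436]
wrist_force: [0.4, -0.1, -0.3]
opening: 0.0854
wrist pin_grip [([252.5, 155.7], 0.69)] [[0.486, -0.234, 0.073]]
wrist pin_rest [([256.8, 136.2], 0.96)] [[0.503, -0.234, 0.046]]
```

View pics/wrist1.png

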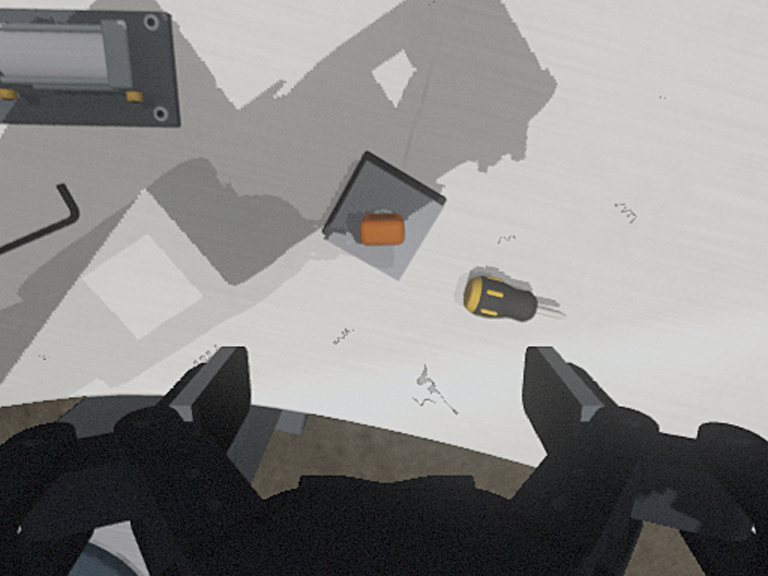

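Run:
```python
from h import *
print(np.round(get_obs()["joints"],3))
w=np.load("pics/wrist1.npy",allow_pickle=True).item()
c=w["color"].astype(int); m=((c[...,0]-c[...,2]>70)&(c[...,0]>1.4*c[...,1])).astype(np.uint8)
n,l,s,ce=cv2.connectedComponentsWithStats(m); print(s[1:][s[1:,4]>40])
rays=[]
for n_ in ["side","top"]:
    p=grab_frame(n_); r=trace(p,"pin_grip"); print(n_,[(np.round(x["location"],1),round(x["confidence"],2),x["mask"].sum()) for x in r[:2]])
    m2=r[0]["mask"]; c=p["color"].astype(int); o=(c[...,0]-c[...,2]>70)&(c[...,0]>1.4*c[...,1]); 
    y,x=np.nonzero(m2&o); print("orange",x.mean() if len(x) else None,y.mean() if len(x) else None,len(x), x.min(),x.max(),y.min(),y.max())
    save(p,n_+"1.png")
```

```text
[-6.980e-01  4.000e-01  1.670e+00 -1.000e-03  1.071e+00  6.390e-01]
[[240 146  29  17 442]]
side [(array([267.2, 187.6]), 0.57, np.int64(83))]
orange 269.2911392405063 184.91139240506328 79 267 272 178 192
top []Traceback (most recent call last):
  File "<stdin>", line 9, in <module>
IndexError: list index out of range
```

```bash
python3 -m inch '[{"tx":1,"ty":0,"tz":0,"wx":0,"wy":0,"wz":1,"fingers":1},{"tx":1,"ty":0,"tz":0,"wx":0,"wy":0,"wz":1,"fingers":1},{"tx":1,"ty":0,"tz":0,"wx":0,"wy":0,"wz":1,"fingers":1},{"tx":1,"ty":0,"tz":0,"wx":0,"wy":0,"wz":1,"fingers":1},{"tx":1,"ty":0,"tz":0,"wx":0,"wy":0,"wz":1,"fingers":1},{"tx":1,"ty":0,"tz":0,"wx":0,"wy":0,"wz":1,"fingers":1},{"tx":1,"ty":0,"tz":0,"wx":0,"wy":0,"wz":1,"fingers":1},{"tx":1,"ty":0,"tz":0,"wx":0,"wy":0,"wz":1,"fingers":1},{"tx":1,"ty":1,"tz":0,"wx":0,"wy":0,"wz":1,"fingers":1},{"tx":1,"ty":1,"tz":0,"wx":0,"wy":0,"wz":1,"fingers":1},{"tx":1,"ty":1,"tz":0,"wx":0,"wy":0,"wz":1,"fingers":1},{"tx":1,"ty":1,"tz":0,"wx":0,"wy":0,"wz":1,"fingers":1},{"tx":1,"ty":1,"tz":0,"wx":0,"wy":0,"wz":1,"fingers":1},{"tx":1,"ty":1,"tz":0,"wx":0,"wy":0,"wz":1,"fingers":1},{"tx":1,"ty":1,"tz":0,"wx":0,"wy":0,"wz":1,"fingers":1},{"tx":0,"ty":0,"tz":0,"wx":0,"wy":0,"wz":0,"fingers":1}]'
python3 look.py 2 pin_grip,pin_rest wrist,top,side
```

```text
time: 4.27
position: [0.4826, -0.2422, 0.2503]
tcp_rot: [0.702, -0.082, 0.702, 0.082]
wrist_force: [0.9, -0.5, -0.5]
opening: 0.0853
wrist pin_grip [([267.5, 167.2], 0.68)] [[0.492, -0.236, 0.073]]
wrist pin_rest [([264.6, 147.9], 0.91)] [[0.486, -0.222, 0.046]]
top pin_grip [] []
top pin_rest [([298.9, 224.6], 0.69)] [[0.459, -0.22, 0.046]]
side pin_grip [] []
side pin_rest [([265.2, 202.3], 0.86)] [[0.509, -0.162, 0.046]]
```

View pics/wrist2.png

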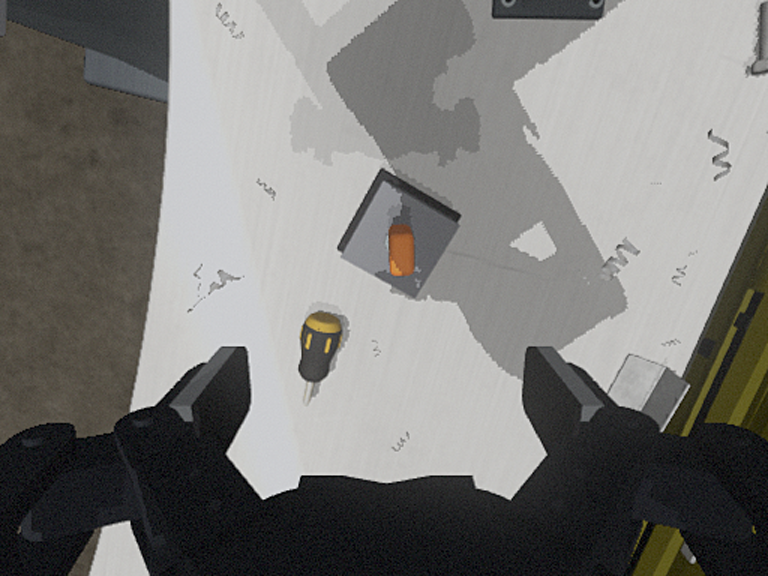

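```bash
cat > fit.py <<'E'
from h import *
from scipy.optimize import minimize
def orange(p):
    c=p["color"].astype(int); m=((c[...,0]-c[...,2]>60)&(c[...,0]>1.7*c[...,1])).astype(np.uint8)
    return m
def box(c,yaw,hx=.008,hy=.014,hz=.022):
    R=np.array([[np.cos(yaw),-np.sin(yaw),0],[np.sin(yaw),np.cos(yaw),0],[0,0,1]])
    s=np.array([[a,b,d] for a in(-1,1) for b in(-1,1) for d in(-1,1)])*[hx,hy,hz]
    return s@R.T+c
def sil(p,pts,S=8):
    uv=np.array([proj(p,q) for q in pts]); h=cv2.convexHull(((uv+.5)*S).astype(np.int32))
    m=np.zeros((384*S,512*S),np.uint8); return uv,h
def fitbox(ps,ms,x0):
    S=8
    crops=[]
    for p,m in zip(ps,ms):
        y,x=np.nonzero(m); y0,y1,xx0,x1=y.min()-8,y.max()+9,x.min()-8,x.max()+9
        crops.append((y0,xx0,cv2.resize(m[y0:y1,xx0:x1],None,fx=S,fy=S,interpolation=cv2.INTER_NEAREST)))
    def L(v):
        t=0
        for p,(y0,xx0,c) in zip(ps,crops):
            uv=np.array([proj(p,q) for q in box(v[:3],v[3])])
            h=cv2.convexHull(np.round((uv+.5-[xx0,y0])*S).astype(np.int32))
            m=np.zeros_like(c); cv2.fillConvexPoly(m,h,1); t+=1-(m&c).sum()/((m|c).sum()+1e-9)
        return t/len(ps)
    best=None
    for yw in x0[3]+np.radians([-6,0,6]):
        v=np.array([*x0[:3],yw]); sim=np.vstack([v]+[v+np.eye(4)[i]*[.004,.004,.004,.08][i] for i in range(4)])
        r=minimize(L,v,method="Nelder-Mead",options=dict(initial_simplex=sim,maxiter=400,xatol=1e-5,fatol=1e-5))
        if best is None or r.fun<best.fun: best=r
    return best
E
python3 - <<'E'
from fit import *
ps=[np.load(f"pics/{n}.npy",allow_pickle=True).item() for n in ["wrist1","wrist2","side2"]]
ms=[]
ctr=[]
for p in ps:
    m=orange(p); n,l,s,ce=cv2.connectedComponentsWithStats(m)
    g=proj(p,[.489,-.236,.073]); k=[i for i in range(1,n) if s[i,4]>30 and np.linalg.norm(ce[i]-g)<30]; print(g,[(s[i],ce[i]) for i in k])
    if k: ms.append((l==max(k,key=lambda i:s[i,4])).astype(np.uint8)); ctr.append(ray(p,ce[max(k,key=lambda i:s[i,4])]))
print(tri(ctr))
yaw0=np.arctan2(-.222,-.94)
for sel in ([0,1],[0,1,2]):
    r=fitbox([ps[i] for i in sel],[ms[i] for i in sel],[.489,-.236,.073,yaw0]); print(sel,r.x,np.degrees(r.x[3]),r.fun)
T=ps[1]["extrinsics"]; print("jaw dir yaw",np.degrees(np.arctan2(T[1,0],T[0,0])))
E
```

```text
[255.26862827 153.09085807] []
[264.97932491 166.12262448] []
[270.60954754 184.57529269] [(array([267, 177,   6,  16,  88], dtype=int32), array([269.46590909, 184.65909091]))]
(array([0.59442459, 0.81043167, 0.38875419]), [np.float64(1.5888648991736034e-17)])Traceback (most recent call last):
  File "<stdin>", line 12, in <module>
IndexError: list index out of range
```

```bash
sed -i 's/1\.7\*c/1.35*c/' fit.py
cat > runfit.py <<'E'
from fit import *
ps=[np.load(f"pics/{n}.npy",allow_pickle=True).item() for n in ["wrist1","wrist2","side2"]]
print(ps[0]["color"][153,250:260].tolist()[:3],ps[1]["color"][166,266].tolist())
ms=[]
ctr=[]
for p in ps:
    m=orange(p); n,l,s,ce=cv2.connectedComponentsWithStats(m)
    g=proj(p,[.489,-.236,.073]); k=[i for i in range(1,n) if s[i,4]>30 and np.linalg.norm(ce[i]-g)<30]; print(g,[(s[i],ce[i]) for i in k])
    if k: ms.append((l==max(k,key=lambda i:s[i,4])).astype(np.uint8)); ctr.append(ray(p,ce[max(k,key=lambda i:s[i,4])]))
print(tri(ctr))
yaw0=np.arctan2(-.222,-.94)
for sel in ([0,1],[0,1,2]):
    r=fitbox([ps[i] for i in sel],[ms[i] for i in sel],[.489,-.236,.073,yaw0]); print(sel,r.x,np.degrees(r.x[3]),r.fun)
T=ps[1]["extrinsics"]; print("jaw dir yaw",np.degrees(np.arctan2(T[1,0],T[0,0])))
E
python3 runfit.py
```

```text
[[174, 108, 61], [175, 111, 63], [175, 108, 61]] [164, 100, 53]
[255.26862827 153.09085807] [(array([240, 143,  29,  20, 481], dtype=int32), array([254.3991684 , 153.74220374]))]
[264.97932491 166.12262448] [(array([259, 150,  17,  34, 492], dtype=int32), array([267.31707317, 167.37398374]))]
[270.60954754 184.57529269] [(array([266, 177,   8,  17,  96], dtype=int32), array([269.41666667, 184.79166667]))]
(array([ 0.49072674, -0.23598481,  0.07294089]), [np.float64(0.0026430876929633795), np.float64(0.0011416974434992463), np.float64(0.0017465193833311227)])
[0, 1] [ 0.49044164 -0.23521534  0.06823622 -2.89475222] -165.85708507348457 0.21084615287003744
[0, 1, 2] [ 0.49058618 -0.23533944  0.0711981  -2.98456145] -171.00277494842254 0.26800295727527806
jaw dir yaw 13.22714431770228
```

```bash
python3 -m inch '[{"tx":4,"ty":3.5,"tz":-25,"wx":0,"wy":0,"wz":0,"fingers":1},{"tx":4,"ty":3,"tz":-25,"wx":0,"wy":0,"wz":0,"fingers":1},{"tx":0,"ty":0,"tz":-25,"wx":0,"wy":0,"wz":0,"fingers":1},{"tx":0,"ty":0,"tz":-25,"wx":0,"wy":0,"wz":0,"fingers":1},{"tx":0,"ty":0,"tz":0,"wx":0,"wy":0,"wz":0,"fingers":1}]'
python3 look.py 3 pin_grip wrist,top
```

```text
time: 5.13
position: [0.4887, -0.2326, 0.1462]
tcp_rot: [0.7, -0.08, 0.705, 0.084]
wrist_force: [-0.3, -0.0, -0.8]
opening: 0.0853
wrist pin_grip [([263.4, 211.2], 0.76)] [[0.493, -0.237, 0.073]]
top pin_grip [] []
```

View pics/wrist3.png

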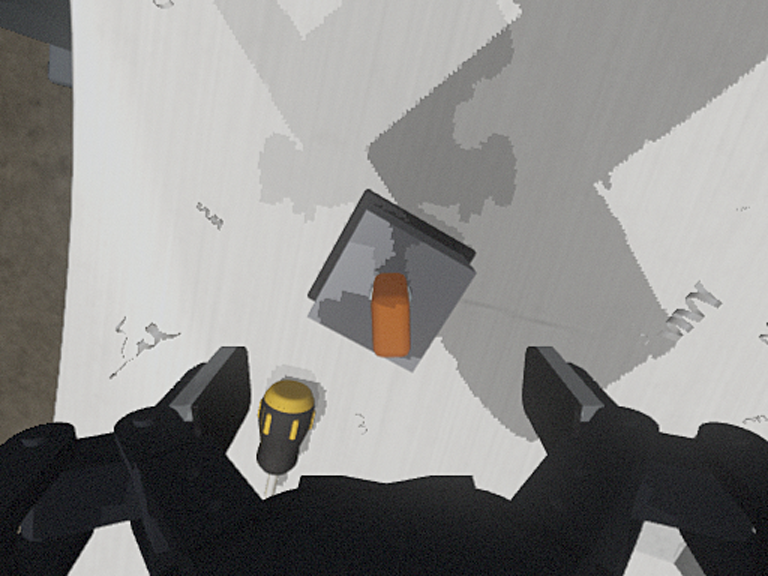

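View pics/top3.png

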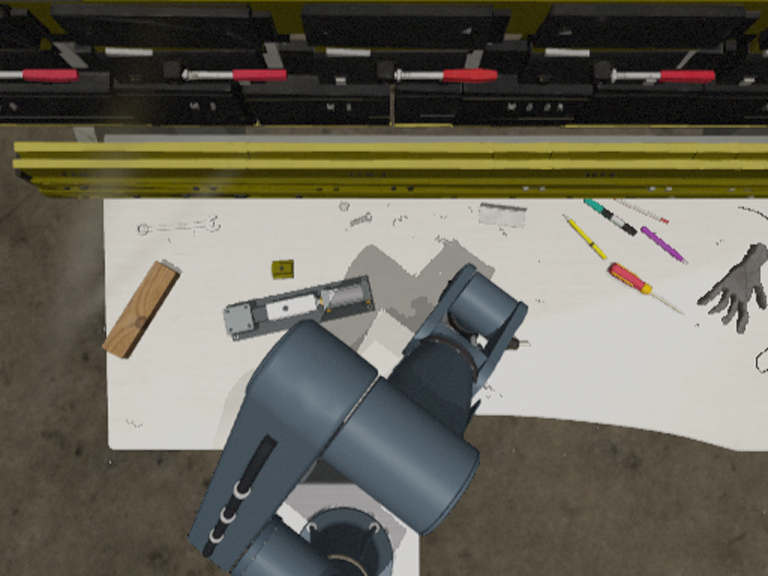

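```bash
sed -i 's/\["wrist1","wrist2","side2"\]/["wrist1","wrist2","wrist3","side2"]/; s/(\[0,1\],\[0,1,2\])/([2],[1,2],[0,1,2])/' runfit.py; python3 runfit.py; python3 -c "
from h import *
o=get_obs();print(o['position'],o['joints'])"
```

```text
[[174, 108, 61], [175, 111, 63], [175, 108, 61]] [164, 100, 53]
[255.26862827 153.09085807] [(array([240, 143,  29,  20, 481], dtype=int32), array([254.3991684 , 153.74220374]))]
[264.97932491 166.12262448] [(array([259, 150,  17,  34, 492], dtype=int32), array([267.31707317, 167.37398374]))]
[257.56714538 208.12519166] [(array([ 248,  182,   25,   56, 1287], dtype=int32), array([260.04428904, 210.27894328]))]
[270.60954754 184.57529269] [(array([266, 177,   8,  17,  96], dtype=int32), array([269.41666667, 184.79166667]))]
(array([ 0.49079209, -0.23630478,  0.07305634]), [np.float64(0.002788658183924445), np.float64(0.0009000306803128602), np.float64(0.0007924972041153587), np.float64(0.0017397681617742605)])
[2] [ 0.49191918 -0.24068219  0.05674272 -2.88157092] -165.1018522576844 0.04895775381447842
[1, 2] [ 0.49139674 -0.23803888  0.06147635 -2.88259889] -165.16075028201325 0.11256175281009956
[0, 1, 2] [ 0.49059187 -0.23566648  0.0673827  -2.88626581] -165.37084931128564 0.1780032960423923
jaw dir yaw 13.22714431770228
[ 0.4921445  -0.23530039  0.15165371] [-6.50893022e-01  5.60151426e-01  1.72575590e+00 -1.27273118e-05
  8.52980867e-01 -8.83576382e-01]
```

```bash
python3 -m inch '[{"tx":-1,"ty":-1,"tz":-25,"wx":0,"wy":0,"wz":0.2,"fingers":1},{"tx":0,"ty":0,"tz":-25,"wx":0,"wy":0,"wz":0,"fingers":1},{"tx":0,"ty":0,"tz":-20,"wx":0,"wy":0,"wz":0,"fingers":1},{"tx":0,"ty":0,"tz":-8,"wx":0,"wy":0,"wz":0,"fingers":1},{"tx":0,"ty":0,"tz":0,"wx":0,"wy":0,"wz":0,"fingers":1},{"tx":0,"ty":0,"tz":0,"wx":0,"wy":0,"wz":0,"fingers":1},{"tx":0,"ty":0,"tz":0,"wx":0,"wy":0,"wz":0,"fingers":1}]'
python3 look.py 4 pin_grip wrist
```

```text
time: 5.92
position: [0.4913, -0.2364, 0.0739]
tcp_rot: [0.702, -0.09, 0.701, 0.089]
wrist_force: [0.1, -0.5, -0.4]
opening: 0.0853
wrist pin_grip [] []
```

View pics/wrist4.png

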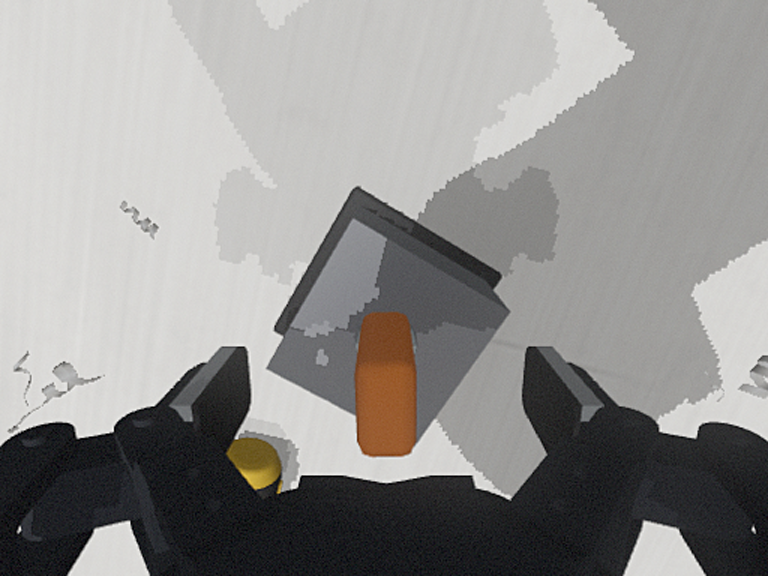

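```bash
python3 -m inch '[{"tx":0,"ty":0,"tz":0,"wx":0,"wy":0,"wz":0,"fingers":0},{"tx":0,"ty":0,"tz":0,"wx":0,"wy":0,"wz":0,"fingers":0},{"tx":0,"ty":0,"tz":0,"wx":0,"wy":0,"wz":0,"fingers":0},{"tx":0,"ty":0,"tz":0,"wx":0,"wy":0,"wz":0,"fingers":0},{"tx":0,"ty":0,"tz":0,"wx":0,"wy":0,"wz":0,"fingers":0},{"tx":0,"ty":0,"tz":0,"wx":0,"wy":0,"wz":0,"fingers":0},{"tx":0,"ty":0,"tz":0,"wx":0,"wy":0,"wz":0,"fingers":0},{"tx":0,"ty":0,"tz":0,"wx":0,"wy":0,"wz":0,"fingers":0}]'
```

```text
time: 6.68
position: [0.4902, -0.2357, 0.0724]
tcp_rot: [0.701, -0.09, 0.701, 0.089]
wrist_force: [-0.9, -0.3, 1.9]
opening: 0.0153
```

```bash
python3 -m inch '[{"tx":0,"ty":0,"tz":10,"wx":0,"wy":0,"wz":0,"fingers":0},{"tx":0,"ty":0,"tz":25,"wx":0,"wy":0,"wz":0,"fingers":0},{"tx":0,"ty":0,"tz":30,"wx":0,"wy":0,"wz":0,"fingers":0},{"tx":0,"ty":0,"tz":30,"wx":0,"wy":0,"wz":0,"fingers":0},{"tx":0,"ty":0,"tz":25,"wx":0,"wy":0,"wz":0,"fingers":0},{"tx":0,"ty":0,"tz":0,"wx":0,"wy":0,"wz":0,"fingers":0},{"tx":0,"ty":0,"tz":0,"wx":0,"wy":0,"wz":0,"fingers":0}]'
python3 look.py 5 pin_grip,clevis_hole,clamp_unit wrist,side,top
```

```text
time: 7.27
position: [0.4908, -0.236, 0.1941]
tcp_rot: [0.702, -0.09, 0.701, 0.089]
wrist_force: [-0.8, -0.6, -0.8]
opening: 0.0153
wrist pin_grip [([259.1, 262.1], 0.62)] [[0.511, -0.306, 0.073]]
wrist clevis_hole [] []
wrist clamp_unit [([390.4, 0.1], 0.72)] [[0.569, -0.055, 0.01]]
side pin_grip [([270.3, 148.8], 0.55)] [[0.443, -0.753, 0.073]]
side clevis_hole [([266.9, 247.8], 0.91)] [[0.53, 0.137, 0.062]]
side clamp_unit [([272.3, 273.5], 0.88)] [[0.518, 0.142, 0.01]]
top pin_grip [] []
top clevis_hole [([194.6, 205.4], 0.8)] [[0.517, 0.107, 0.062]]
top clamp_unit [([196.3, 202.9], 0.83)] [[0.53, 0.109, 0.01]]
```

View pics/wrist5.png

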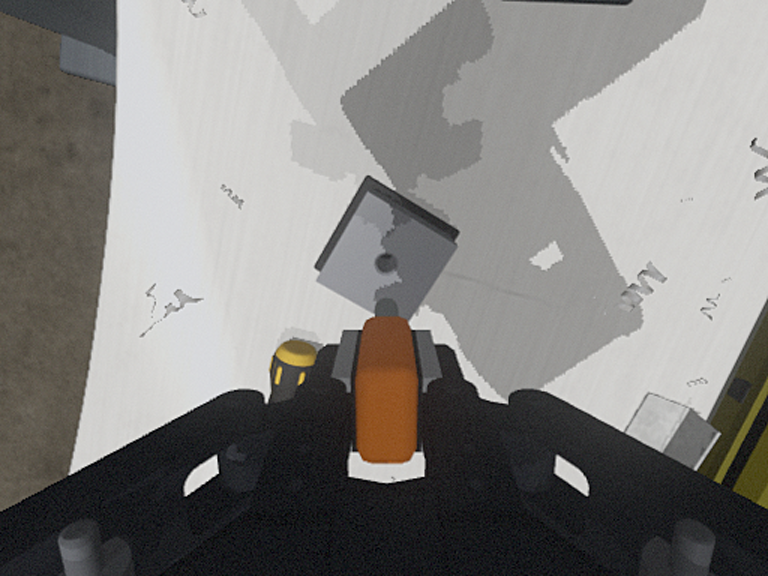

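View pics/side5.png

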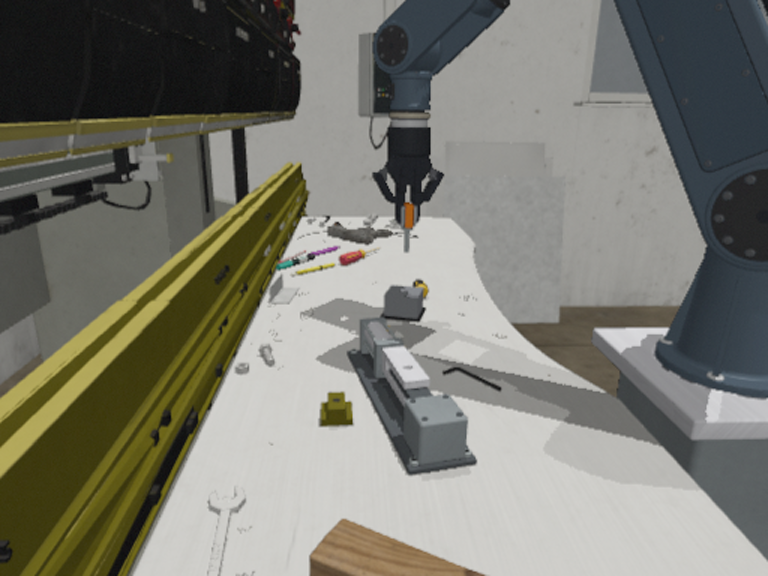

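```bash
python3 -m inch '[{"tx":4,"ty":37,"tz":1,"wx":0,"wy":0,"wz":0,"fingers":0},{"tx":4,"ty":37,"tz":1,"wx":0,"wy":0,"wz":0,"fingers":0},{"tx":4,"ty":37,"tz":1,"wx":0,"wy":0,"wz":0,"fingers":0},{"tx":4,"ty":37,"tz":1,"wx":0,"wy":0,"wz":0,"fingers":0},{"tx":4,"ty":37,"tz":1,"wx":0,"wy":0,"wz":0,"fingers":0},{"tx":4,"ty":37,"tz":1,"wx":0,"wy":0,"wz":0,"fingers":0},{"tx":4,"ty":37,"tz":0,"wx":0,"wy":0,"wz":0,"fingers":0},{"tx":4,"ty":37,"tz":0,"wx":0,"wy":0,"wz":0,"fingers":0},{"tx":0,"ty":0,"tz":0,"wx":0,"wy":0,"wz":0,"fingers":0},{"tx":0,"ty":0,"tz":0,"wx":0,"wy":0,"wz":0,"fingers":0}]'
python3 look.py 6 pin_grip,clevis_hole,lug_exit wrist
```

```text
time: 8.7
position: [0.5221, 0.0624, 0.1983]
tcp_rot: [0.701, -0.091, 0.701, 0.091]
wrist_force: [-0.0, -0.3, -1.6]
opening: 0.015
wrist pin_grip [([256.3, 262.0], 0.93), ([268.6, 102.1], 0.22)] [[0.54, -0.01, 0.073]]
wrist clevis_hole [([270.4, 129.9], 0.64)] [[0.521, 0.108, 0.062]]
wrist lug_exit [([273.2, 103.5], 0.77), ([260.0, 263.4], 0.33)] [[0.519, 0.13, 0.045]]
```

View pics/wrist6.png

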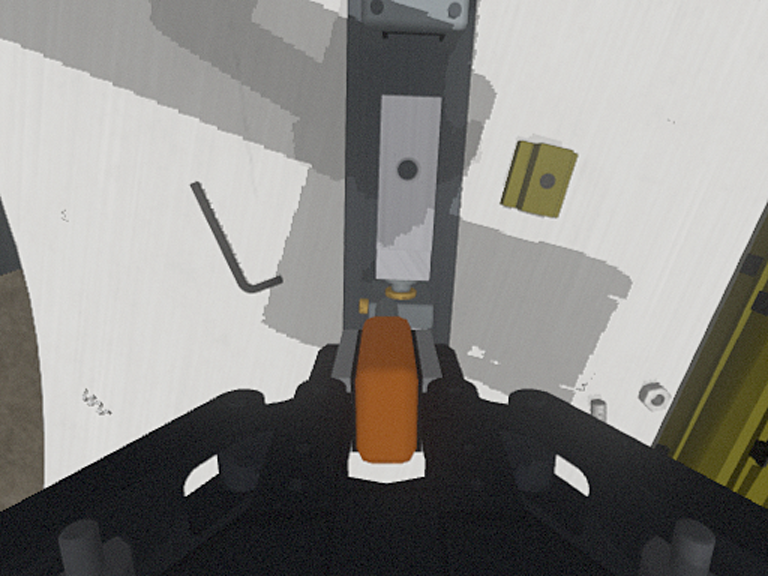

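```bash
cat > m6.py <<'E'
from fit import *
import sys
n=sys.argv[1]
p=np.load(f"pics/{n}.npy",allow_pickle=True).item()
g=cv2.cvtColor(p["color"],cv2.COLOR_RGB2GRAY)
def hole(p,guess,r=14):
    g=cv2.cvtColor(p["color"],cv2.COLOR_RGB2GRAY).astype(float); x,y=np.round(guess).astype(int)
    w=g[y-r:y+r+1,x-r:x+r+1]; bg=np.median(w); d=np.clip(bg*0.75-w,0,None)
    k,l,s,c=cv2.connectedComponentsWithStats((d>0).astype(np.uint8)); i=l[r,r]
    if i==0: i=1+np.argmin([np.hypot(*(q-r)) for q in c[1:]])
    mm=(l==i)*d; Y,X=np.mgrid[0:2*r+1,0:2*r+1]; print("hole area",s[i],bg)
    return np.array([x-r+(mm*X).sum()/mm.sum(),y-r+(mm*Y).sum()/mm.sum()])
if __name__=="__main__":
    gx=[float(v) for v in sys.argv[2:4]]
    h=hole(p,gx); print("hole px",h, "world",atz(p,h,.062))
    o=get_obs(); t=o["position"]; print("tcp",t)
    R=p["extrinsics"]; yaw=np.arctan2(R[1,0],R[0,0]); print("yaw",np.degrees(yaw))
    m=orange(p); k,l,s,ce=cv2.connectedComponentsWithStats(m); i=1+np.argmax(s[1:,4]); m=(l==i).astype(np.uint8); print("handle",s[i],ce[i])
    S=8; y0,x0=s[i][1]-8,s[i][0]-8; c=cv2.resize(m[y0:y0+s[i][3]+16,x0:x0+s[i][2]+16],None,fx=S,fy=S,interpolation=cv2.INTER_NEAREST)
    def L(v,z=t[2]+.0006):
        uv=np.array([proj(p,q) for q in box(np.array([v[0],v[1],z]),v[2])]); hh=cv2.convexHull(np.round((uv+.5-[x0,y0])*S).astype(np.int32)); mm=np.zeros_like(c); cv2.fillConvexPoly(mm,hh,1); return 1-(mm&c).sum()/(mm|c).sum()
    v=np.array([t[0],t[1],yaw]); r=minimize(L,v,method="Nelder-Mead",options=dict(initial_simplex=np.vstack([v,v+[.003,0,0],v+[0,.003,0],v+[0,0,.05]])))
    print("handle fit",r.x,np.degrees(r.x[2]),r.fun,"rel tcp mm",(r.x[:2]-t[:2])*1000,"err at tcp",L(v))
    d=(atz(p,h,.062)[:2]-r.x[:2])*1000; print("hole - pin mm",d, "hole - tcp mm",(atz(p,h,.062)[:2]-t[:2])*1000)
E
python3 m6.py wrist6 271 113; python3 -c "
from h import *
p=np.load('pics/wrist6.npy',allow_pickle=True).item();save(p,'z6.png',6,(200,60,320,160))"
```

```text
hole area [  8   7  14  14 148] 144.0
hole px [271.18451226 112.77720938] world [0.51835362 0.12175541 0.062     ]
tcp [0.52230002 0.05913861 0.19827945]
yaw 14.721643504650592
handle [ 237  211   42   98 3637] [257.28265054 261.06708826]
handle fit [0.52180428 0.06202306 0.24700481] 14.152333077319618 0.13704932619052035 rel tcp mm [-0.49573531  2.8844433 ] err at tcp 0.15489126373215756
hole - pin mm [-3.4506649  59.73235741] hole - tcp mm [-3.94640021 62.61680071]
```

View pics/z6.png

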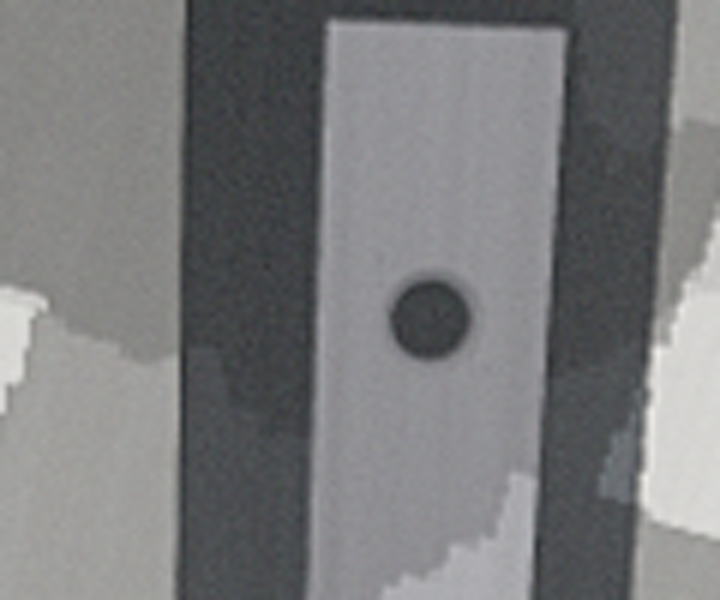

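```bash
python3 -m inch '[{"tx":-1,"ty":16,"tz":-15,"wx":0,"wy":0,"wz":0,"fingers":0},{"tx":-1,"ty":16,"tz":-15,"wx":0,"wy":0,"wz":0,"fingers":0},{"tx":0,"ty":0,"tz":0,"wx":0,"wy":0,"wz":0,"fingers":0},{"tx":0,"ty":0,"tz":0,"wx":0,"wy":0,"wz":0,"fingers":0},{"tx":0,"ty":0,"tz":0,"wx":0,"wy":0,"wz":0,"fingers":0},{"tx":0,"ty":0,"tz":0,"wx":0,"wy":0,"wz":0,"fingers":0}]'
python3 look.py 7 pin_grip,clevis_hole wrist,side
```

```text
time: 9.4
position: [0.5211, 0.0912, 0.169]
tcp_rot: [0.702, -0.089, 0.701, 0.089]
wrist_force: [-0.3, -0.5, -1.0]
opening: 0.0154
wrist pin_grip [([257.2, 263.3], 0.73), ([261.5, 105.0], 0.23)] [[0.536, 0.034, 0.073]]
wrist clevis_hole [([266.6, 160.1], 0.58)] [[0.522, 0.116, 0.062]]
side pin_grip [([269.5, 194.3], 0.67)] [[0.5, -0.148, 0.073]]
side clevis_hole [([264.5, 245.8], 0.85)] [[0.534, 0.129, 0.062]]
```

View pics/wrist7.png

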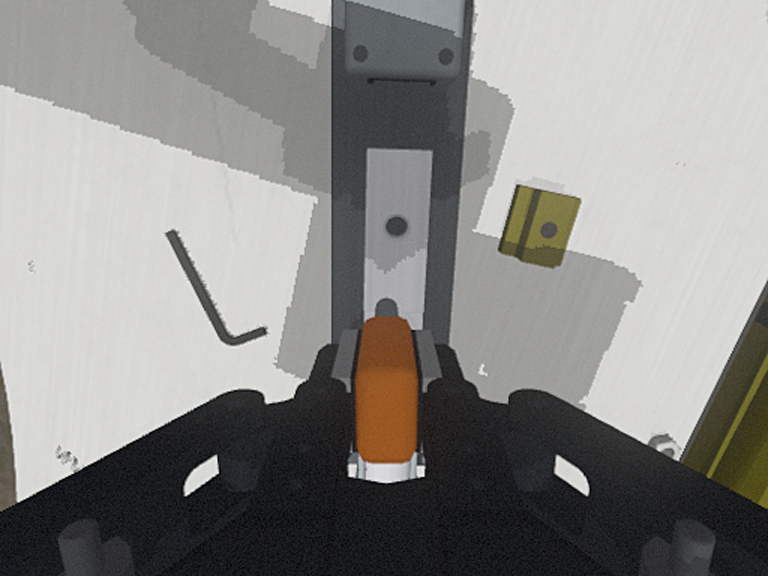

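```bash
python3 m6.py wrist7 265 150
python3 - <<'E'
from h import *
p=np.load('pics/wrist7.npy',allow_pickle=True).item();t=get_obs()["position"]
save(p,'z7.png',6,(200,130,320,225))
s=np.load('pics/side7.npy',allow_pickle=True).item(); save(s,'zs7.png',6,(215,170,325,265))
T=np.array(p["extrinsics"]);print("cam rel tcp",T[:3,3]-t)
for dy in(-.002,0,.002,.004):
    c=np.array([t[0]-dy*.25,t[1]+dy,t[2]-.0684])
    a=np.linspace(0,2*np.pi,60); uv=np.array([proj(p,c+[.005*np.cos(q),.005*np.sin(q),.001]) for q in a]); print(dy,proj(p,c),uv.min(0),uv.max(0))
E
```

```text
hole area [  6   8  15  14 160] 142.0
hole px [263.87745098 150.38622291] world [0.51824315 0.12246655 0.062     ]
tcp [0.52042696 0.09213114 0.16865319]
yaw 14.373888773395525
handle [ 237  211   42   98 3642] [257.276771   261.07276222]
handle fit [0.52042498 0.09161536 0.26162997] 14.990293201251395 0.13178109660418713 rel tcp mm [-0.00198695 -0.51577358] err at tcp 0.13211776401770858
hole - pin mm [-2.18182945 30.85118344] hole - tcp mm [-2.1838164  30.33540986]
cam rel tcp [-0.01626242  0.06253428  0.12511465]
-0.002 [256.88322255 206.14297026] [249.42586738 199.51795805] [264.33798067 213.6459943 ]
0 [256.90035055 203.23402227] [249.42336478 196.55866933] [264.37488464 210.76150549]
0.002 [256.91756891 200.30972818] [249.42084892 193.58359288] [264.41198417 207.86182453]
0.004 [256.93487834 197.36996621] [249.41831969 190.59260202] [264.44928081 204.94683108]
```

View pics/z7.png

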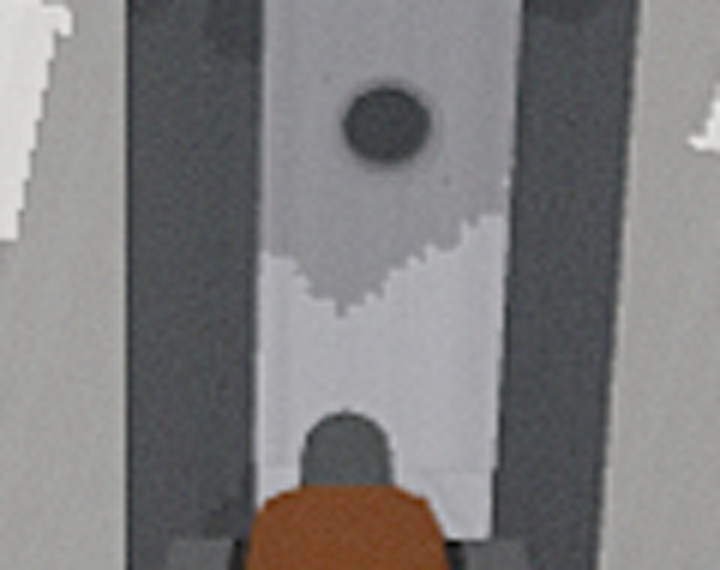

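View pics/zs7.png

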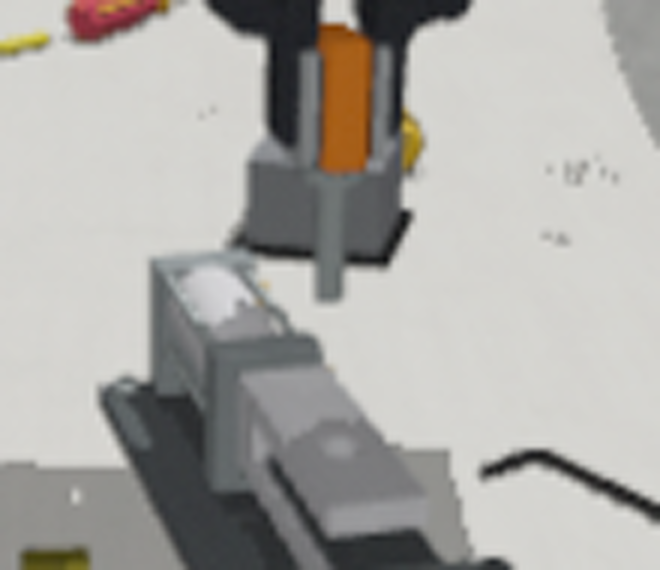

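```bash
python3 - <<'E'
from h import *
a=[np.load(f'pics/{n}.npy',allow_pickle=True).item() for n in("wrist6","wrist7","side7")]
print(tri([ray(a[0],[271.18,112.78]),ray(a[1],[263.88,150.39])]))
print(tri([ray(a[0],[271.18,112.78]),ray(a[1],[263.88,150.39]),ray(a[2],[271.2,242.8])]))
E
python3 -m inch '[{"tx":-1,"ty":11,"tz":-10,"wx":0,"wy":0,"wz":0,"fingers":0},{"tx":-1,"ty":10,"tz":-10,"wx":0,"wy":0,"wz":0,"fingers":0},{"tx":-0.4,"ty":10,"tz":-8,"wx":0,"wy":0,"wz":0,"fingers":0},{"tx":0,"ty":0,"tz":0,"wx":0,"wy":0,"wz":0,"fingers":0},{"tx":0,"ty":0,"tz":0,"wx":0,"wy":0,"wz":0,"fingers":0},{"tx":0,"ty":0,"tz":0,"wx":0,"wy":0,"wz":0,"fingers":0}]'
python3 look.py 8 pin_grip wrist,side
python3 - <<'E'
from h import *
p=np.load('pics/wrist8.npy',allow_pickle=True).item()
save(p,'z8.png',6,(200,130,320,225))
s=np.load('pics/side8.npy',allow_pickle=True).item(); save(s,'zs8.png',8,(225,190,315,265))
o=get_obs();print(o["position"],o["wrist_force"])
E
```

```text
(array([0.5186224 , 0.12166128, 0.05620837]), [np.float64(2.4770477549652517e-05), np.float64(2.477047754971988e-05)])
(array([0.51891524, 0.12218288, 0.06469524]), [np.float64(0.0008026876810964125), np.float64(0.0010510347384613497), np.float64(0.0015549421385540694)])
time: 10.2
position: [0.5177, 0.1238, 0.1399]
tcp_rot: [0.701, -0.09, 0.702, 0.09]
wrist_force: [1.1, -0.7, -1.7]
opening: 0.0153
wrist pin_grip [([257.5, 262.6], 0.86)] [[0.528, 0.083, 0.073]]
side pin_grip [([273.1, 216.8], 0.78)] [[0.506, 0.009, 0.073]]
[0.51818806 0.12316694 0.14064764] [-0.06379295  0.48931452 -0.24321658]
```

View pics/z8.png

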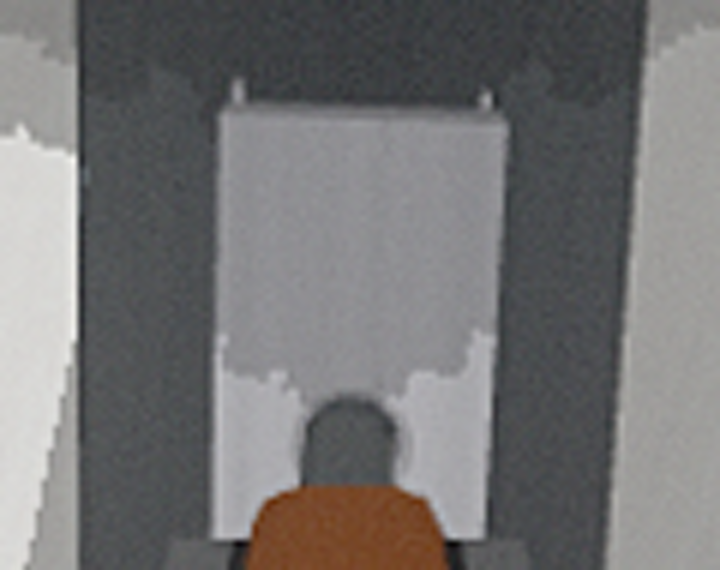

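View pics/zs8.png

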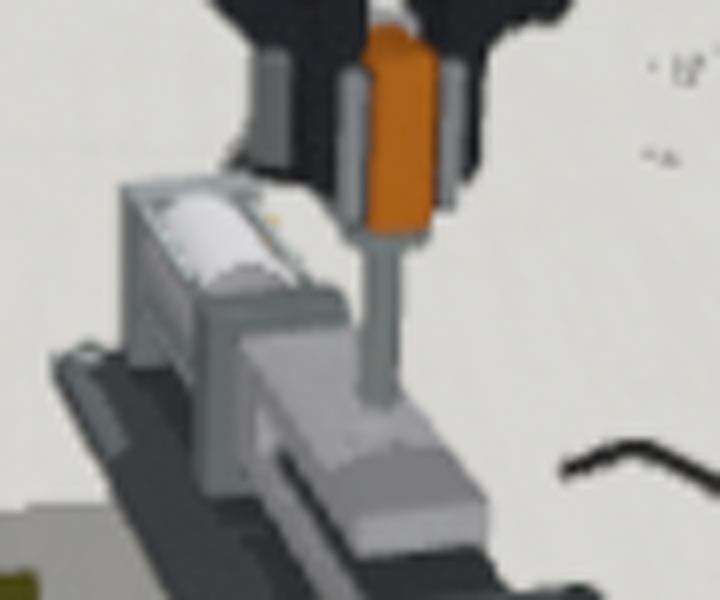

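```bash
python3 -m inch '[{"tx":0,"ty":0,"tz":-4,"wx":0,"wy":0,"wz":0,"fingers":0},{"tx":0,"ty":0,"tz":-3,"wx":0,"wy":0,"wz":0,"fingers":0},{"tx":0,"ty":0,"tz":0,"wx":0,"wy":0,"wz":0,"fingers":0},{"tx":0,"ty":0,"tz":0,"wx":0,"wy":0,"wz":0,"fingers":0}]'
for i in 1 2; do python3 -m inch '[{"tx":0,"ty":0,"tz":-1.5,"wx":0,"wy":0,"wz":0,"fingers":0},{"tx":0,"ty":0,"tz":0,"wx":0,"wy":0,"wz":0,"fingers":0}]'; done
python3 look.py 9 pin_grip wrist,side
python3 - <<'E'
from h import *
p=np.load('pics/wrist9.npy',allow_pickle=True).item()
save(p,'z9.png',6,(200,130,320,225))
s=np.load('pics/side9.npy',allow_pickle=True).item(); save(s,'zs9.png',8,(225,190,315,265))
o=get_obs();print(o["position"],o["wrist_force"])
E
```

```text
time: 10.73
position: [0.5176, 0.1232, 0.133]
tcp_rot: [0.701, -0.089, 0.702, 0.089]
wrist_force: [0.2, 0.5, -0.5]
opening: 0.0152
time: 10.9
position: [0.5177, 0.1233, 0.1316]
tcp_rot: [0.701, -0.089, 0.702, 0.089]
wrist_force: [0.5, 0.5, -1.2]
opening: 0.0156
time: 11.07
position: [0.518, 0.1234, 0.1304]
tcp_rot: [0.702, -0.089, 0.701, 0.089]
wrist_force: [0.4, -1.3, 1.3]
opening: 0.0153
wrist pin_grip [([257.5, 262.5], 0.89), ([259.7, 110.0], 0.48)] [[0.527, 0.088, 0.073]]
side pin_grip [([273.6, 222.3], 0.9)] [[0.508, 0.04, 0.073]]
[0.51800935 0.12340005 0.13041205] [-0.68057606  0.3115037  -0.12145338]
```

View pics/z9.png

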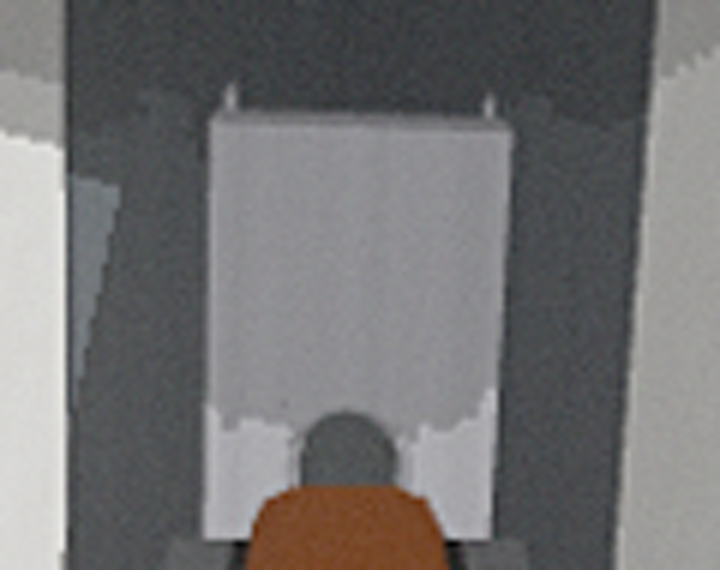

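View pics/zs9.png

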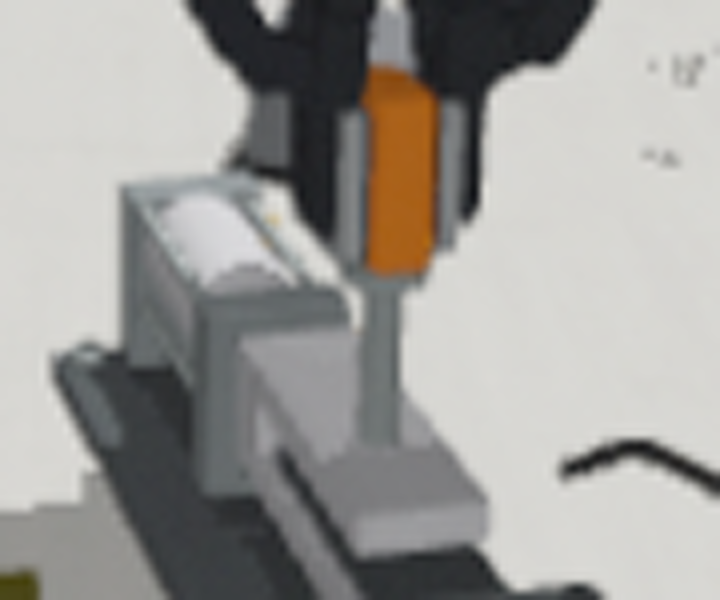

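```bash
for i in 1 2; do python3 -m inch '[{"tx":0,"ty":0,"tz":-1.5,"wx":0,"wy":0,"wz":0,"fingers":0},{"tx":0,"ty":0,"tz":0,"wx":0,"wy":0,"wz":0,"fingers":0}]'; done
```

```text
time: 11.43
position: [0.5182, 0.1234, 0.1298]
tcp_rot: [0.702, -0.09, 0.701, 0.089]
wrist_force: [-2.3, -0.4, 7.9]
opening: 0.0155
time: 11.6
position: [0.5183, 0.1232, 0.129]
tcp_rot: [0.702, -0.09, 0.701, 0.089]
wrist_force: [0.6, -1.6, -0.1]
opening: 0.0153
```

```bash
for i in 1 2; do python3 -m inch '[{"tx":0,"ty":0,"tz":-1,"wx":0,"wy":0,"wz":0,"fingers":0},{"tx":0,"ty":0,"tz":0,"wx":0,"wy":0,"wz":0,"fingers":0}]'; done
```

```text
time: 11.77
position: [0.5184, 0.1229, 0.1265]
tcp_rot: [0.702, -0.09, 0.701, 0.089]
wrist_force: [0.4, -2.6, 0.7]
opening: 0.0158
time: 11.93
position: [0.5182, 0.1231, 0.125]
tcp_rot: [0.702, -0.09, 0.701, 0.089]
wrist_force: [0.9, -2.4, 0.1]
opening: 0.0154
```

```bash
for i in 1 2 ; do python3 -m inch '[{"tx":0,"ty":-0.3,"tz":-1.5,"wx":0,"wy":0,"wz":0,"fingers":0},{"tx":0,"ty":0,"tz":-1,"wx":0,"wy":0,"wz":0,"fingers":0},{"tx":0,"ty":0,"tz":0,"wx":0,"wy":0,"wz":0,"fingers":0}]'; done;  python3 -m inch '[{"tx":0,"ty":0,"tz":-1,"wx":0,"wy":0,"wz":0,"fingers":0},{"tx":0,"ty":0,"tz":0,"wx":0,"wy":0,"wz":0,"fingers":0}]'
```

```text
time: 12.18
position: [0.5181, 0.123, 0.1224]
tcp_rot: [0.702, -0.089, 0.701, 0.089]
wrist_force: [2.1, -2.5, -1.5]
opening: 0.0156
time: 12.43
position: [0.5179, 0.1229, 0.12]
tcp_rot: [0.702, -0.089, 0.701, 0.089]
wrist_force: [2.4, -1.2, -1.7]
opening: 0.0152
time: 12.6
position: [0.5179, 0.1228, 0.1192]
tcp_rot: [0.702, -0.089, 0.701, 0.089]
wrist_force: [1.0, -1.6, -1.2]
opening: 0.0151
```

```bash
for i in 1 2 ; do python3 -m inch '[{"tx":0,"ty":0,"tz":-0.7,"wx":0,"wy":0,"wz":0,"fingers":0},{"tx":0,"ty":0,"tz":0,"wx":0,"wy":0,"wz":0,"fingers":0}]';done
```

```text
time: 12.77
position: [0.5179, 0.1228, 0.1186]
tcp_rot: [0.702, -0.089, 0.701, 0.089]
wrist_force: [1.8, -2.3, -0.1]
opening: 0.0152
time: 12.93
position: [0.518, 0.1228, 0.1184]
tcp_rot: [0.702, -0.089, 0.701, 0.089]
wrist_force: [2.0, -1.4, 3.2]
opening: 0.0154
```

```bash
python3 -m inch '[{"tx":0.3,"ty":0,"tz":-0.3,"wx":0,"wy":0,"wz":0,"fingers":0},{"tx":-0.25,"ty":0.97,"tz":0,"wx":0,"wy":0,"wz":0,"fingers":0},{"tx":0,"ty":0,"tz":0,"wx":0,"wy":0,"wz":0,"fingers":0}]'; for i in 1 2 3; do python3 -m inch '[{"tx":-0.25,"ty":0.97,"tz":0,"wx":0,"wy":0,"wz":0,"fingers":0},{"tx":0,"ty":0,"tz":0,"wx":0,"wy":0,"wz":0,"fingers":0}]';done
```

```text
time: 13.18
position: [0.518, 0.1232, 0.1184]
tcp_rot: [0.701, -0.09, 0.701, 0.089]
wrist_force: [0.7, -3.9, 6.2]
opening: 0.0153
time: 13.35
position: [0.5179, 0.1238, 0.1183]
tcp_rot: [0.702, -0.091, 0.701, 0.089]
wrist_force: [1.0, -5.6, 5.5]
opening: 0.0149
time: 13.52
position: [0.5178, 0.1247, 0.1183]
tcp_rot: [0.702, -0.091, 0.701, 0.089]
wrist_force: [0.5, -5.5, 5.3]
opening: 0.0152
time: 13.68
position: [0.5175, 0.1257, 0.1183]
tcp_rot: [0.702, -0.091, 0.701, 0.089]
wrist_force: [0.3, -5.6, 5.0]
opening: 0.0152
```

```bash
for i in 1 2 3 4 ; do python3 -m inch '[{"tx":-0.25,"ty":0.97,"tz":0,"wx":0,"wy":0,"wz":0,"fingers":0},{"tx":0,"ty":0,"tz":0,"wx":0,"wy":0,"wz":0,"fingers":0}]' | grep -E 'posi|force' ;done
```

```text
position: [0.5173, 0.1268, 0.1183]
wrist_force: [0.7, -4.8, 5.4]
position: [0.5171, 0.1278, 0.1183]
wrist_force: [0.1, -5.5, 6.1]
position: [0.5168, 0.129, 0.1181]
wrist_force: [1.9, -4.4, 4.8]
position: [0.5163, 0.1307, 0.1176]
wrist_force: [1.6, -2.4, 0.5]
```

```bash
for i in 1 2 3; do python3 -m inch '[{"tx":0,"ty":0,"tz":-0.7,"wx":0,"wy":0,"wz":0,"fingers":0},{"tx":0,"ty":0,"tz":0,"wx":0,"wy":0,"wz":0,"fingers":0}]' | grep -E 'posi|force' ;done
```

```text
position: [0.5161, 0.1308, 0.1166]
wrist_force: [3.1, -2.2, -0.0]
position: [0.5161, 0.1307, 0.1159]
wrist_force: [3.2, -2.3, -0.3]
position: [0.516, 0.1307, 0.1152]
wrist_force: [2.9, -1.3, -0.5]
```

```bash
python3 -m inch '[{"tx":0.4,"ty":-0.1,"tz":-1,"wx":0,"wy":0,"wz":0,"fingers":0},{"tx":0,"ty":0,"tz":0,"wx":0,"wy":0,"wz":0,"fingers":0}]' | grep -E 'posi|force'; for i in 1 2 3 4; do python3 -m inch '[{"tx":0,"ty":0,"tz":-1,"wx":0,"wy":0,"wz":0,"fingers":0},{"tx":0,"ty":0,"tz":-0.5,"wx":0,"wy":0,"wz":0,"fingers":0},{"tx":0,"ty":0,"tz":0,"wx":0,"wy":0,"wz":0,"fingers":0}]' | grep -E 'posi|force' ;done
```

```text
position: [0.5161, 0.1306, 0.1142]
wrist_force: [1.4, -2.0, -1.2]
position: [0.5161, 0.1305, 0.1128]
wrist_force: [1.3, -0.7, -1.3]
position: [0.5161, 0.1305, 0.1113]
wrist_force: [0.7, -1.1, -1.5]
position: [0.5162, 0.1305, 0.1098]
wrist_force: [0.3, -1.3, -0.0]
position: [0.5162, 0.1305, 0.1083]
wrist_force: [0.0, -0.1, -0.5]
```

```bash
for i in 1 2 3 4 5; do python3 -m inch '[{"tx":0,"ty":0,"tz":-1,"wx":0,"wy":0,"wz":0,"fingers":0},{"tx":0,"ty":0,"tz":-1,"wx":0,"wy":0,"wz":0,"fingers":0},{"tx":0,"ty":0,"tz":0,"wx":0,"wy":0,"wz":0,"fingers":0}]' | grep -E 'posi|force' ;done
```

```text
position: [0.5162, 0.1305, 0.1062]
wrist_force: [-0.8, -0.1, -0.8]
position: [0.5163, 0.1305, 0.1043]
wrist_force: [-0.7, 0.1, -2.0]
position: [0.5164, 0.1305, 0.1023]
wrist_force: [0.8, 0.3, -2.0]
position: [0.5164, 0.1304, 0.1003]
wrist_force: [0.2, 0.1, -0.9]
position: [0.5164, 0.1304, 0.0983]
wrist_force: [0.1, -0.5, -0.2]
```

```bash
for i in 1 2 3 4; do python3 -m inch '[{"tx":0,"ty":0,"tz":-1,"wx":0,"wy":0,"wz":0,"fingers":0},{"tx":0,"ty":0,"tz":-1,"wx":0,"wy":0,"wz":0,"fingers":0},{"tx":0,"ty":0,"tz":0,"wx":0,"wy":0,"wz":0,"fingers":0}]' | grep -E 'posi|force' ;done
```

```text
position: [0.5164, 0.1304, 0.0963]
wrist_force: [-0.2, -0.4, -1.0]
position: [0.5164, 0.1304, 0.0943]
wrist_force: [0.1, -0.5, -0.6]
position: [0.5164, 0.1304, 0.0923]
wrist_force: [-0.1, -0.9, -0.6]
position: [0.5164, 0.1305, 0.0903]
wrist_force: [-0.3, 0.2, -1.4]
```

```bash
for i in 1 2 3 4 5; do python3 -m inch '[{"tx":0,"ty":0,"tz":-0.6,"wx":0,"wy":0,"wz":0,"fingers":0},{"tx":0,"ty":0,"tz":0,"wx":0,"wy":0,"wz":0,"fingers":0}]' | grep -E 'posi|force' ;done
python3 look.py 10 pin_grip,clevis_hole wrist,side
python3 -c "
from h import *
s=np.load('pics/side10.npy',allow_pickle=True).item(); save(s,'zs10.png',8,(225,190,315,265))"
```

```text
position: [0.5165, 0.1304, 0.0898]
wrist_force: [0.7, -0.3, -0.8]
position: [0.5165, 0.1305, 0.0893]
wrist_force: [0.3, -0.7, -0.5]
position: [0.5165, 0.1304, 0.0886]
wrist_force: [-0.2, 0.2, -1.0]
position: [0.5166, 0.1304, 0.0884]
wrist_force: [-1.1, 0.3, 2.0]
position: [0.5166, 0.1305, 0.0884]
wrist_force: [-1.4, -0.1, 6.9]
wrist pin_grip [([258.5, 264.2], 0.89)] [[0.52, 0.117, 0.073]]
wrist clevis_hole [([260.4, 189.8], 0.66)] [[0.512, 0.153, 0.062]]
side pin_grip [([273.8, 237.9], 0.8)] [[0.515, 0.117, 0.073]]
side clevis_hole [([265.4, 251.3], 0.76), ([274.1, 234.3], 0.72)] [[0.534, 0.151, 0.062]]
```

View pics/zs10.png

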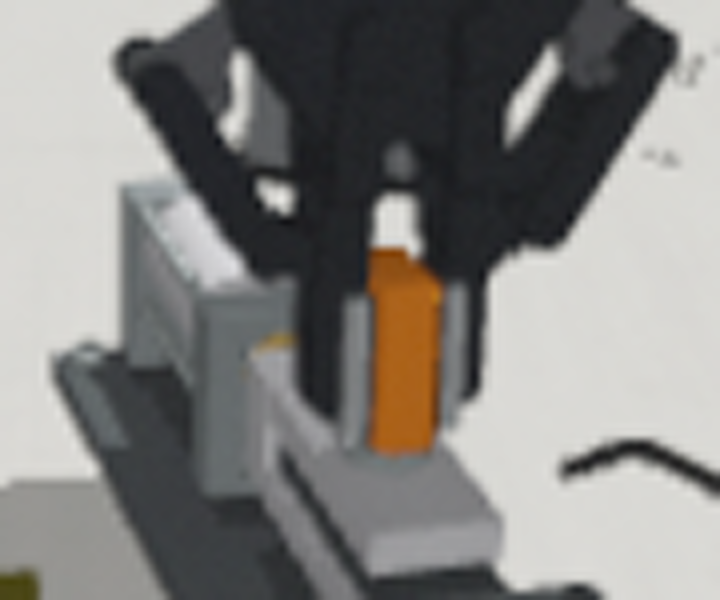

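```bash
python3 -m inch '[{"tx":0,"ty":0,"tz":0.5,"wx":0,"wy":0,"wz":0,"fingers":0},{"tx":0,"ty":0,"tz":0,"wx":0,"wy":0,"wz":0,"fingers":0.6},{"tx":0,"ty":0,"tz":0,"wx":0,"wy":0,"wz":0,"fingers":0.6},{"tx":0,"ty":0,"tz":0,"wx":0,"wy":0,"wz":0,"fingers":0.6},{"tx":0,"ty":0,"tz":0,"wx":0,"wy":0,"wz":0,"fingers":0.6},{"tx":0,"ty":0,"tz":0,"wx":0,"wy":0,"wz":0,"fingers":0.6},{"tx":0,"ty":0,"tz":0,"wx":0,"wy":0,"wz":0,"fingers":0.6}]'
python3 look.py 11 pin_grip wrist
```

```text
time: 19.98
position: [0.5165, 0.1305, 0.0879]
tcp_rot: [0.701, -0.089, 0.701, 0.089]
wrist_force: [-0.9, -0.2, 0.6]
opening: 0.0509
wrist pin_grip [([259.0, 261.8], 0.74)] [[0.52, 0.119, 0.073]]
```

View pics/wrist11.png

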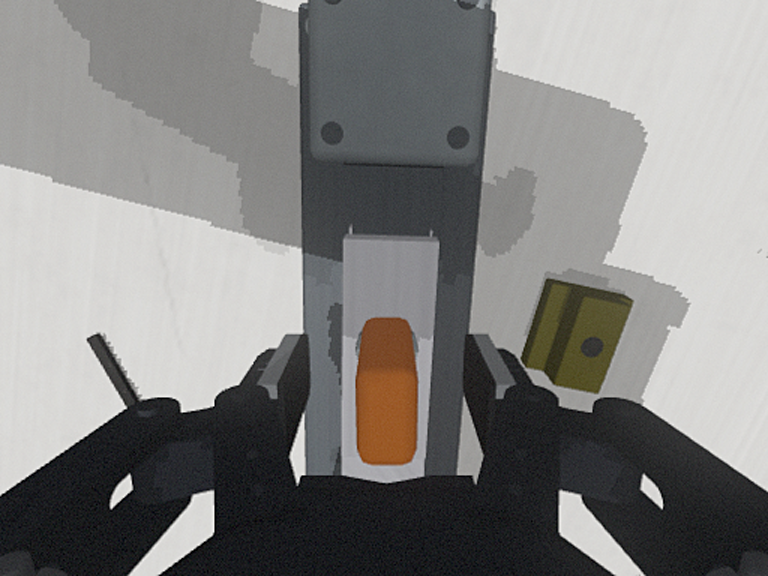

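Released, the pin stands upright with its collar on the clevis. I'll back straight up and check.

```bash
python3 -m inch '[{"tx":0,"ty":0,"tz":8,"wx":0,"wy":0,"wz":0,"fingers":0.6},{"tx":0,"ty":0,"tz":20,"wx":0,"wy":0,"wz":0,"fingers":0.6},{"tx":0,"ty":0,"tz":35,"wx":0,"wy":0,"wz":0,"fingers":0.6},{"tx":0,"ty":0,"tz":40,"wx":0,"wy":0,"wz":0,"fingers":0.6},{"tx":0,"ty":-20,"tz":30,"wx":0,"wy":0,"wz":0,"fingers":0.6},{"tx":0,"ty":-30,"tz":15,"wx":0,"wy":0,"wz":0,"fingers":0.6},{"tx":0,"ty":0,"tz":0,"wx":0,"wy":0,"wz":0,"fingers":0.6},{"tx":0,"ty":0,"tz":0,"wx":0,"wy":0,"wz":0,"fingers":0.6},{"tx":0,"ty":0,"tz":0,"wx":0,"wy":0,"wz":0,"fingers":0.6}]'
python3 look.py 12 pin_grip,clevis_hole,hex_key_0_mid,t_block_mid,stubby_driver_mid wrist,side,top
python3 - <<'E'
from fit import *
ps=[np.load(f"pics/{n}12.npy",allow_pickle=True).item() for n in("wrist","side")]
save(ps[1],'zs12.png',8,(225,190,315,265))
rs=[]
for p in ps:
    m=orange(p); n,l,s,ce=cv2.connectedComponentsWithStats(m); g=proj(p,[.516,.13,.089])
    k=[i for i in range(1,n) if s[i,4]>30 and np.linalg.norm(ce[i]-g)<30]; print(g,[ce[i] for i in k]); rs.append(ray(p,ce[k[0]]))
print(tri(rs))
E
```

```text
time: 20.83
position: [0.5159, 0.0806, 0.236]
tcp_rot: [0.701, -0.089, 0.702, 0.089]
wrist_force: [0.7, -0.1, 0.3]
opening: 0.0515
wrist pin_grip [([273.5, 127.1], 0.69)] [[0.519, 0.128, 0.073]]
wrist clevis_hole [([270.3, 149.8], 0.81)] [[0.523, 0.105, 0.062]]
wrist hex_key_0_mid [([161.7, 176.5], 0.57)] [[0.41, 0.035, 0.01]]
wrist t_block_mid [([348.7, 134.2], 0.89)] [[0.609, 0.138, 0.01]]
wrist stubby_driver_mid [] []
side pin_grip [([275.4, 238.2], 0.84)] [[0.512, 0.119, 0.073]]
side clevis_hole [([266.2, 250.5], 0.77)] [[0.532, 0.148, 0.062]]
side hex_key_0_mid [] []
side t_block_mid [([220.8, 274.1], 0.97)] [[0.616, 0.142, 0.01]]
side stubby_driver_mid [] []
top pin_grip [] []
top clevis_hole [] []
top hex_key_0_mid [([223.7, 237.2], 0.37)] [[0.419, 0.019, 0.01]]
top t_block_mid [] []
top stubby_driver_mid [] []
[271.6734659  124.84091084] [array([273.12727273, 124.64793388])]
[274.36630689 232.95672187] [array([273.54615385, 233.27307692])]
(array([0.51739676, 0.1304315 , 0.08853593]), [np.float64(0.00017084081896445044), np.float64(0.00017084081896455824)])
```

View pics/zs12.png

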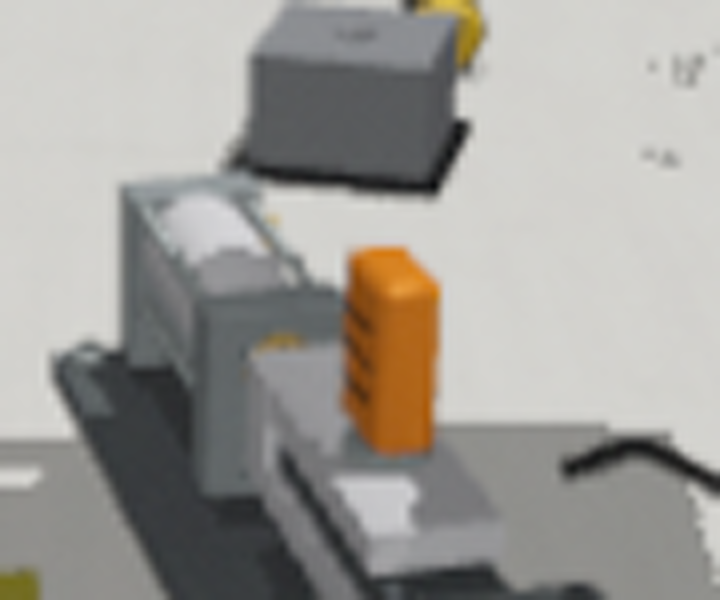

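View pics/wrist12.png

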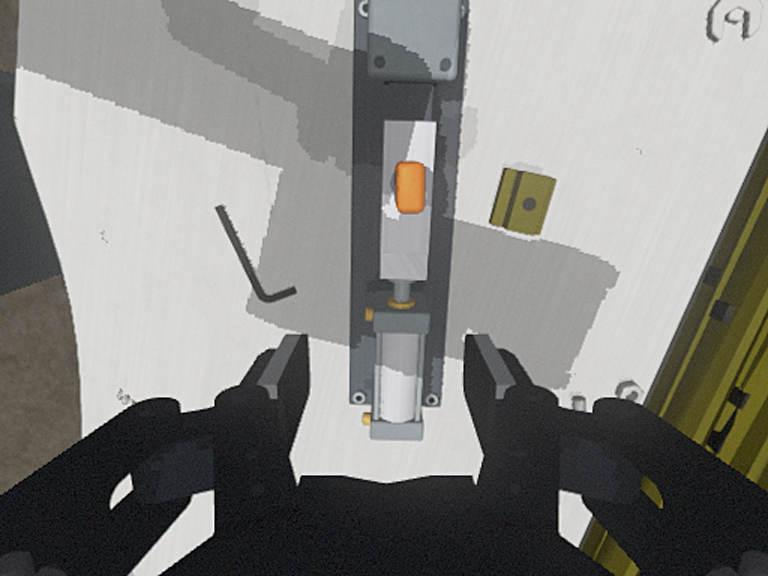

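View pics/side12.png

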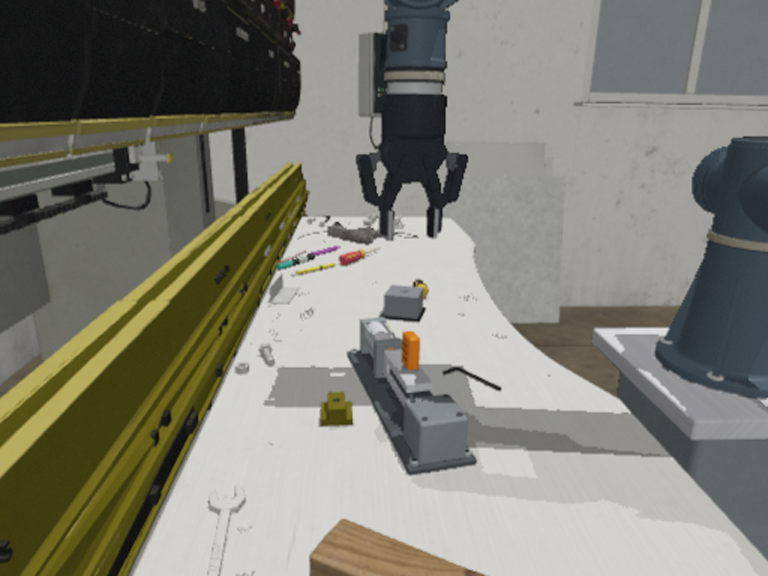

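The pin is upright at z≈0.0885 (26.5 mm above the cheek), the gripper is clear, and the bystanders are where they lay. I'm handing it in.

```bash
python3 -c "
from workcell import *
print(job_done())"
```

```text
the job is handed in; nothing more can be done
None
```

The clevis pin is through the clevis and lever lug, with its collar down on the clevis, and released. I handed the job in at about 21 s of the 72 s allowed. No verdict was reported.

- **How it went:** I lifted the pin from its rest and started it in the upper cheek. I slid the clevis about 8 mm along +y with 5–6 N of downward push until the pin dropped into the lug's hole. It then went the rest of the way in with almost no resistance.
- **Forces:** The highest wrist force I read was about 8 N, when the pin first touched the rim of the hole. Readings came only at the end of each move, so a brief higher peak could have been missed.
- **Last checks:** Triangulated from two cameras, the handle centre stood at z ≈ 88.5 mm. That is about 26.5 mm above the cheek, against about 27 mm nominal, so the collar is home within measuring error. The pin looked upright, and the gripper was well clear with no force on it.
- **Bystanders:** The hex key, T-slot block and screwdriver looked unmoved. In the last pictures the detector found only the hex key and T-slot block, so the screwdriver was checked only by eye.
- **Disagreements:** Triangulating the clevis hole's height gave 56 mm from the two wrist views and 65 mm with the side view added, against the stated 62 mm. I used 62 mm, and the contact heights I felt agreed with it.

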